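Mark a turned ball in the bench drill and hold it level under the magnifier

TASK

Mark the wooden ball that sits in the jig on the little bench drill: pull the drill's sprung side lever all the way down so that the point in the chuck presses on the ball, then ease the lever gently back up to its rest without letting it fly. Then take the jig by its grip block, bring it out from under the drill with the ball still sitting loose in its hole, and show it under the bench magnifier: ball centred below the lens and about 10 cm under it. Finish while holding the jig there in the air, level and still, with the magnifier and the other things on the table left as they were.

Things in the scene. Friction and masses are not known exactly. Their poses are not given: they have to be found in the camera images.
- drill: small grey bench drill, fixed. Origin on the table under its spindle axis; x from front to back, front roughly to the robot. Head and black belt cover: x -45 to 160, y -46 to 46 mm, 0.172 to 0.288 m high; column at x 115. Open to both sides below the head. On its base a plywood table, x -225 to 50, y -70 to 70 mm, top at 34 mm; on that a 10 mm high stop strip at x 36 to 48.
- lever_grip (a point): centre of the lever's black cross grip, a barrel 28 mm thick, 40 mm long along the drill's y axis and free to revolve about it, at the end of the lever (a steel rod 10 mm thick) on the -y side of the drill's head. At rest the lever is almost upright, grip 0.325 m above the table; it is pulled to the drill's front (-x) and down until it points almost level. The grip runs on an arc of 110 mm radius about lever_pivot. Its y axis stays the drill's y axis.
- lever_pivot (a point): fixed point on the lever's turning axis (the drill's y axis) in the plane in which the grip's centre moves: 18 mm before and 100 mm to the -y side of the spindle axis, 0.215 m above the table. Axes are the drill's: x front to back, z up.
- lever (a joint): lever angle in rad: 0 at rest (leaning 5 degrees to the front of upright), 1.4 at the stop at the bottom of the stroke. A return spring always pulls it to 0, with about 2 N at the grip near rest and 7 N at the bottom (plus up to 1 N from the marking point); let go low down, it flies up. The chuck goes down 20 mm per rad; its point meets the ball at about 1.2 rad.
- point_tip (a point): tip of the spring-loaded steel marking point (8 mm thick) in the drill's chuck (27 mm thick), at rest 24 mm above the ball's top. It pushes with 2 N at first touch and 1 N more per mm.
- tray_grip (a point): centre of the jig's upright wooden grip block, 60 long (x), 22 thick (y), 50 mm high, 41 mm above the jig's underside. The jig is a loose board 280 x 70 x 16 mm, 0.18 to 0.33 kg, from 100 mm before (-x) to 180 mm beyond (+x) this point, lying on the drill's plywood table with its +x end under the chuck. Axes: x from grip block to ball, z up when level.
- tray_seat (a point): where the ball's centre is when it sits in its hole: 150 mm in +x of the grip block's centre and 7 mm below it. The hole is 18 mm across and the ball sinks only 2 mm into it, so that it rolls out if the jig is tipped beyond about 25 degrees or jerked.
- ball: loose plain wooden ball, 40 mm across, 23 g; origin at its centre.
- lens (a point): centre of the magnifier's clear round lens in a white ring 110 mm across and 20 mm high, 0.28 to 0.33 m above the table. An arm runs from it in this point's +x direction to an upright pole 175 mm away, 0.38 m tall, on a round foot 150 mm across. Axes: those of the magnifier, z up.
- magnifier_head (a joint): height setting of the magnifier's head on its pole, 0 to 0.055 m, held by friction; leave it.
- gouge: loose carving gouge lying on the table, wooden handle 29 mm thick, 230 mm long overall; origin under the middle
- skew_chisel: loose carving chisel with a dark wooden handle lying on the table, 220 mm long; origin under the middle
- sanding_block: loose cork sanding block lying flat, 100 x 46 x 25 mm; origin under the middle
- mallet: loose turned wooden carver's mallet standing on its head, 84 mm thick, 230 mm tall; origin under the middle
- rosette_panel: loose carved square wooden panel lying flat, 120 x 120 x 22 mm (carving to 30 mm); origin under the middle
- ball_bowl: loose dark wooden bowl, 136 mm across, 50 mm high, with spare balls stuck in it; origin under the middle
- water_bottle: loose upright blue drinking bottle, 68 mm thick, 220 mm tall; origin under the middle

How it is judged:
On the way, in this order (a step that is already met when the one before it is completed fails the run):
1. the lever is pulled to the bottom of its stroke (beyond 1.3 of 1.4 rad) with the point pressing on the ball (value of joint lever above 1.3 rad and contact force between quill and ball above 1.5 N), for 0.2 s.
2. the lever is back up at its rest (below 0.1 rad) (value of joint lever below 0.1 rad), for 0.2 s.
3. the jig is lifted clear of the drill and the table, in the fingers, with the ball in its hole (contact force between tray and drill below 0.1 N and contact force between tray and table below 0.1 N and contact force between the fingers and tray above 1 N and distance between ball and tray_seat below 0.006 m and height (world z) of tray_grip above 0.12 m), for 0.2 s.
At the end, for the whole second after the job is handed in: Jig held by the fingers alone, clear of table, drill and magnifier, level within 0.1 rad and still (under 20 mm/s); ball within 6 mm of its seat; seat within 35 mm of the lens axis and 60 to 140 mm below the lens; lever within 0.1 rad of rest (horizontal distance between tray_seat and lens below 0.035 m and distance between ball and tray_seat below 0.006 m and z of tray_seat in the frame of lens between -0.14 and -0.06 m and angle between tray_grip's own z axis and vertical below 0.1 rad and linear speed of tray below 0.02 m/s and angular speed of tray below 0.15 rad/s and contact force between the fingers and tray above 1 N and contact force between tray and drill below 0.1 N and contact force between tray and table below 0.1 N and contact force between tray and magnifier below 0.1 N and value of joint lever below 0.1 rad); the arm keeps its last pose, push and grip.
It fails at once if the lever flew back (faster than 2.5 rad/s) (velocity of joint lever below -2.5 rad/s).
It fails at once if the ball came out of its hole (over 12 mm from its seat) (distance between ball and tray_seat above 0.012 m).
It fails at once if the magnifier was knocked (lens moved by over 15 mm) (distance of lens from where it was at the start of the episode above 0.015 m).
It fails at once if another thing on the table was moved by over 20 mm (distance of any of gouge, skew_chisel, sanding_block, mallet, rosette_panel, ball_bowl, water_bottle from where it was at the start of the episode above 0.02 m).
It also fails if it takes over 72 s, if anything falls off the work surface, if the arm or the gripper's body presses on something with over 40 N, if the wrist force passes 120 N, or if a joint passes its speed limit or range.

ROBOT

A 6-joint arm with a two-finger parallel gripper is mounted at the origin on the work surface. World frame = base frame: x ahead of the robot, y to its left, z up, the work surface at z = 0. Lengths are in m, angles in rad, forces in N, time in s.
With the tool pointing down it reaches from about 0.3 to 0.775 m from the base axis. Payload 14.6 kg.
Tool frame: the origin (TCP) lies at the very end of the fingers, on their centre line; the grasp point (between the pads) lies 19 mm behind it; z points along the fingers, y is the line along which they close (so a half turn about z gives the same grasp; the last joint's range is limited). The gripper opens to 94 mm and grips with 3 to 60 N. Pads are 16 mm wide; open, the fingers measure 119 mm over their backs; the gripper's body (75 mm by 177 mm) begins 78 mm behind the grasp point.
Start: joints at [-1.293, 0.3, 1.521, -0, 1.321, -0.067], TCP at [0.186, -0.518, 0.205] pointing down, gripper open.
Joint ranges: [-3.03, 3.03], [-0.79, 2.21], [0.23, 2.52], [-1.04, 4.18], [0, 3.07], [-2.55, 2.55]. Speed limits (rad/s): [2.22, 2.22, 2.57, 3.14, 3.14, 3.14].

INTERFACE

Orientations are given as [roll, pitch, yaw] about the fixed x, y, z axes, in that order (R = Rz(yaw) Ry(pitch) Rx(roll)).
In Python, from station import ctrl gives the robot as it stands. The module is installed in compiled form; this text tells all that it offers.
- The arm moves only by the tool play_rows, never from a script. Its argument "commands" is a list of rows, each a list of 7 numbers: the shift along the tool's x, y, z in m, then the turn, a rotation vector about the tool's x, y, z in degrees, then the closure, from -1 (fully open) to 1 (shut). A call has 1 to 20 rows; each row shifts and turns the commanded pose from where the row before left it, along the tool's axes as they then stand; what a row does not reach is not made up. A row lasts 1/12 s, in which the tool goes at most 41.7 mm and 7.16 degrees, less where a joint would pass 70% of its speed; a pose out of reach is approached as far as the arm can. A call is refused whole if a number of a shift passes 0.0417 or a number of a turn 7.16, either way. A call with a gripper value outside its range is refused whole. The fingers move at their own pace and stop on an object; "force" is the grip in N (left out, the last holds). Time passes only in rows, so rows that do not move let the fingers close. It gives the time, the measured TCP pose, the force, the opening and the grip force at its end, in the units of the state.
- ctrl.get_obs(): the state, without advancing time (a new reading comes with each control period).
- ctrl.camera(name): name is "scene" or "top"; returns the picture (384x512x3 uint8, blue, green, red); there is no depth.
- ctrl.camera_model(name): a dict with "fx", "fy", "cx", "cy" (pixels), "rvec" (rotation vector, rad) and "tvec" (3), from world to camera coordinates, as OpenCV has them. Camera axes: x right, y down, z forward; pixel columns grow to the right and rows downward; lengths in m; the calibration is good to about 2 mm. A picture is of the moment at which its call begins. camera_model takes no time and is no camera call.
- ctrl.hand_in(): hands the job in; it is judged then, once.
The state is a dict: "time_s": time; "qpos": joint angles; "joint_vel": joint speeds; "tau": joint torques, N m; "ee_pos": TCP position; "eef_rot": TCP orientation; "force": force on the tool from outside, world axes, zero at the start; "moment": the same for the moment, N m; "grip_width": finger opening in m; "grip_force": force on a finger pad.
Only numpy, scipy, OpenCV 4.12 (cv2) and the standard library are available. Lean on these libraries where they do the work, as an engineer would, in place of code of your own. Each camera call takes 0.05 s, during which the arm holds its last target. There are 200 camera calls.

## Working session

There is one attempt and no reset: what is moved stays moved. The work goes in short steps, Python scripts to look and compute and a tool call to move; the robot and the scene stay as the last step left them, time stands still between calls to the robot, and variables do not carry over. Pictures are saved under pics/ and viewed, at most 10 in all, crops included, and the job is handed in when it is done.

Besides the shell and the picture viewer there is one more tool, called after "Request:" as name(argument=value, ...) on one line, values as JSON. play_rows: Moves the arm, as the interface text tells. Its arguments: {"type":"object","properties":{"commands":{"type":"array","items":{"type":"array","items":{"type":"number"}}},"force":{"type":"number"}},"required":["commands"]}

```bash
mkdir -p pics; cat > h.py <<'E'
import numpy as np, cv2
from station import ctrl
from scipy.spatial.transform import Rotation as R
def cam(n):
    m=ctrl.camera_model(n); K=np.array([[m['fx'],0,m['cx']],[0,m['fy'],m['cy']],[0,0,1]])
    return K,np.array(m['rvec'],float),np.array(m['tvec'],float)
def proj(n,P):
    K,r,t=cam(n); return cv2.projectPoints(np.atleast_2d(np.array(P,float)),r,t,K,None)[0][:,0]
def atz(n,uv,z):
    K,r,t=cam(n); Rm=cv2.Rodrigues(r)[0]; c=-Rm.T@t; d=Rm.T@np.linalg.inv(K)@np.array([uv[0],uv[1],1.])
    return c+d*(z-c[2])/d[2]
def snap(n,f,crop=None,s=1):
    im=ctrl.camera(n)
    if crop: im=im[crop[1]:crop[3],crop[0]:crop[2]]
    cv2.imwrite('pics/'+f,cv2.resize(im,None,fx=s,fy=s,interpolation=cv2.INTER_CUBIC)); 
E
python3 - <<'E'
from h import *
for n in('scene','top'):
    snap(n,n+'0.png',s=1.5); K,r,t=cam(n); print(n,K[0,0],-cv2.Rodrigues(r)[0].T@t)
print(ctrl.get_obs())
E
```

```text
scene 367.8432184586824 [ 0.99339619 -0.66276145  1.03482398]
top 415.72015544193596 [ 0.33280957 -0.004206    1.81390568]
{'time_s': 0.1, 'qpos': array([-1.29260043e+00,  3.00447363e-01,  1.52152788e+00, -2.15784547e-05,
        1.32071067e+00, -6.66133461e-02]), 'joint_vel': array([-0.00025945, -0.00342471, -0.00132283,  0.0024482 ,  0.00016274,
       -0.00207122]), 'tau': array([ 3.13009841e-03, -5.32642543e+01, -3.53282547e+01,  7.09617161e-02,
        2.34927720e-02, -5.91484604e-05]), 'ee_pos': array([ 0.18582736, -0.51739754,  0.20492186]), 'eef_rot': array([-3.14050042e+00, -5.19171683e-05,  3.44814568e-01]), 'force': array([0.66456061, 0.29945136, 0.31580546]), 'moment': array([-0.03618516, -0.04037699,  0.01709412]), 'grip_force': 0.0, 'grip_width': 0.09450651513148974}
```

View pics/scene0.png

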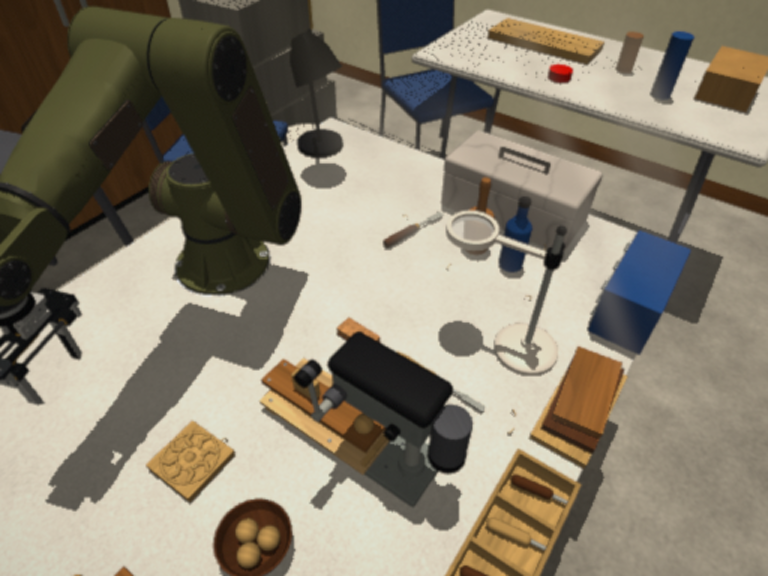

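View pics/top0.png

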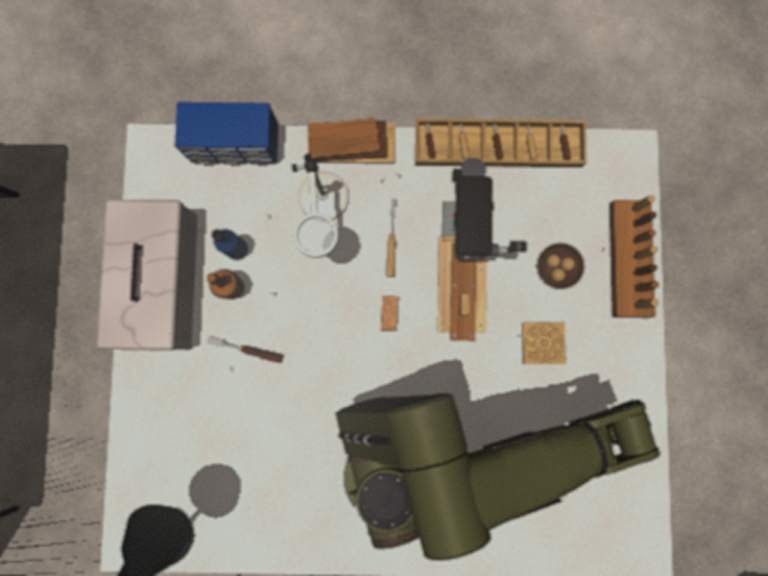

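The scene shot shows the drill near (380,400) with its jig and lever, and the magnifier near (500,250). In the top view the jig's grip is near (465,303), the lever grip near (517,246) and the lens near (317,237). Enlarging both.

```bash
python3 - <<'E'
from h import *
snap('top','top1.png',(190,95,370,235),4.25)
snap('scene','scene1.png',(165,130,385,330),3)
E
```

```text
(no output)
```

View pics/top1.png

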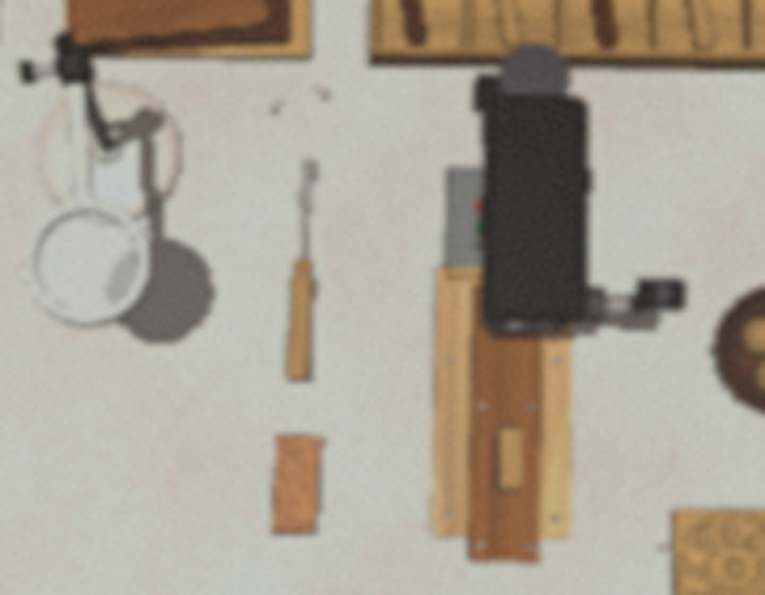

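View pics/scene1.png

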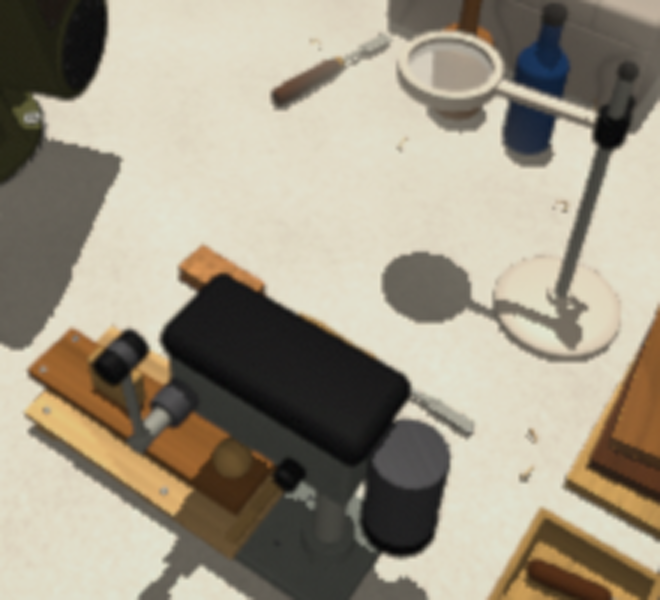

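```bash
cat > m.py <<'E'
from h import *
T=lambda u,v:(190+(u+.5)/4.25-.5,95+(v+.5)/4.25-.5)
S=lambda u,v:(165+(u+.5)/3-.5,130+(v+.5)/3-.5)
def tri(a,b):
    P=[]
    for n in('top','scene'):
        K,r,t=cam(n);P.append(K@np.c_[cv2.Rodrigues(r)[0],t])
    X=cv2.triangulatePoints(P[0],P[1],np.array(a,float),np.array(b,float))[:,0];return X[:3]/X[3]
E
python3 - <<'E'
from m import *
np.set_printoptions(precision=4,suppress=True)
for k,uv,z in[('grip',(661,293),.325),('ply NL',(432,537),.034),('ply NR',(571,537),.034),('ply FL',(438,268),.034),('ply R @320',(574,340),.034),
 ('jig NL',(468,560),.05),('jig NR',(539,560),.05),('jig L',(478,340),.05),('jig R',(542,340),.05),
 ('block',(511,459),.1),('cover FL',(485,332),.28),('cover FR',(586,332),.28),('cover BL',(485,97),.288),('cover BR',(586,97),.288),
 ('lens',(91,264),.31),('panelTL',(673,510),.022),('bowl left',(715,350),.05),('cork',(298,484),.025),('gouge',(300,375),.02)]:
    print(k,atz('top',T(*uv),z))
print('lens',tri(T(91,264),S(450,71))); print('lever',tri(T(661,293),S(121,357)))
print('ball scene',atz('scene',S(233,460),.068)); print('pole',atz('scene',S(565,290),0.01),tri(T(72,58),S(613,122)))
print('jig end',[atz('scene',S(*p),.05) for p in((235,514),(275,468))])
E
```

```text
grip [ 0.6089 -0.3104  0.325 ]
ply NL [ 0.4108 -0.138   0.034 ]
ply NR [ 0.4128 -0.2778  0.034 ]
ply FL [ 0.6857 -0.1426  0.034 ]
ply R @320 [ 0.6132 -0.2814  0.034 ]
jig NL [ 0.3878 -0.1728  0.05  ]
jig NR [ 0.3888 -0.2434  0.05  ]
jig L [ 0.6093 -0.1821  0.05  ]
jig R [ 0.6102 -0.2466  0.05  ]
block [ 0.4848 -0.2095  0.1   ]
cover FL [ 0.5804 -0.165   0.28  ]
cover FR [ 0.5817 -0.2536  0.28  ]
cover BL [ 0.7898 -0.1636  0.288 ]
cover BR [ 0.791  -0.2531  0.288 ]
lens [0.6304 0.1789 0.31  ]
panelTL [ 0.4422 -0.383   0.022 ]
bowl left [ 0.6024 -0.4209  0.05  ]
cork [ 0.463  -0.0025  0.025 ]
gouge [ 0.5753 -0.003   0.02  ]
lens [0.6345 0.1815 0.2953]
lever [ 0.6089 -0.3103  0.3255]
ball scene [ 0.6398 -0.2129  0.068 ]
pole [0.8075 0.2268 0.01  ] [0.8127 0.1999 0.3045]
jig end [array([ 0.6697, -0.2507,  0.05  ]), array([ 0.6729, -0.1877,  0.05  ])]
```

Request:
play_rows(commands=[[0, 0, -0.0195, 0, 0, -7.02, -1], [0, 0, -0.0195, 0, 0, -7.02, -1], [0, 0, -0.0195, 0, 0, -7.02, -1], [0, 0, -0.0195, 0, 0, -7.02, -1], [0, 0, -0.0195, 0, 0, -7.02, -1], [0, 0, -0.0195, 0, 0, -7.02, -1], [0, 0, -0.0195, 0, 0, -7.02, -1], [0, 0, -0.0195, 0, 0, -7.02, -1], [0, 0, -0.0195, 0, 0, -7.02, -1], [0, 0, -0.0195, 0, 0, -7.02, -1], [0.0128, 0.028, 0, 0, 0, 0, -1], [0.0128, 0.028, 0, 0, 0, 0, -1], [0.0128, 0.028, 0, 0, 0, 0, -1], [0.0128, 0.028, 0, 0, 0, 0, -1], [0.0128, 0.028, 0, 0, 0, 0, -1], [0.0128, 0.028, 0, 0, 0, 0, -1], [0.0128, 0.028, 0, 0, 0, 0, -1], [0.0128, 0.028, 0, 0, 0, 0, -1], [0, 0, 0, 0, 0, 0, -1], [0, 0, 0, 0, 0, 0, -1]])

```text
time_s: 1.87
ee_pos: [0.4109, -0.4147, 0.3998]
eef_rot: [-3.141, -0.001, 1.572]
force: [-0.1, -0.0, 0.8]
grip_width: 0.0938
grip_force: 0.0
```

Request:
play_rows(commands=[[0.0111, 0.0244, 0, 0, 0, 0, -1], [0.0111, 0.0244, 0, 0, 0, 0, -1], [0.0111, 0.0244, 0, 0, 0, 0, -1], [0.0111, 0.0244, 0, 0, 0, 0, -1], [0.0111, 0.0244, 0, 0, 0, 0, -1], [0.0111, 0.0244, 0, 0, 0, 0, -1], [0.0111, 0.0244, 0, 0, 0, 0, -1], [0.0111, 0.0244, 0, 0, 0, 0, -1], [0, 0, 0, 0, 0, 0, -1], [0, 0, 0, 0, 0, 0, -1]])

```text
time_s: 2.7
ee_pos: [0.6053, -0.3272, 0.3994]
eef_rot: [-3.14, -0.001, 1.57]
force: [-0.7, -0.6, -0.1]
grip_width: 0.0942
grip_force: 0.0
```

```bash
python3 - <<'E'
from h import *
snap('scene','scene2.png',(130,160,330,330),3.5)
o=ctrl.get_obs();print(o['ee_pos'],o['qpos'])
E
```

```text
[ 0.60460529 -0.32766922  0.40012961] [-5.49806834e-01  6.31584947e-01  6.07196015e-01 -2.31532255e-04
  1.90330640e+00 -5.48473097e-01]
```

View pics/scene2.png

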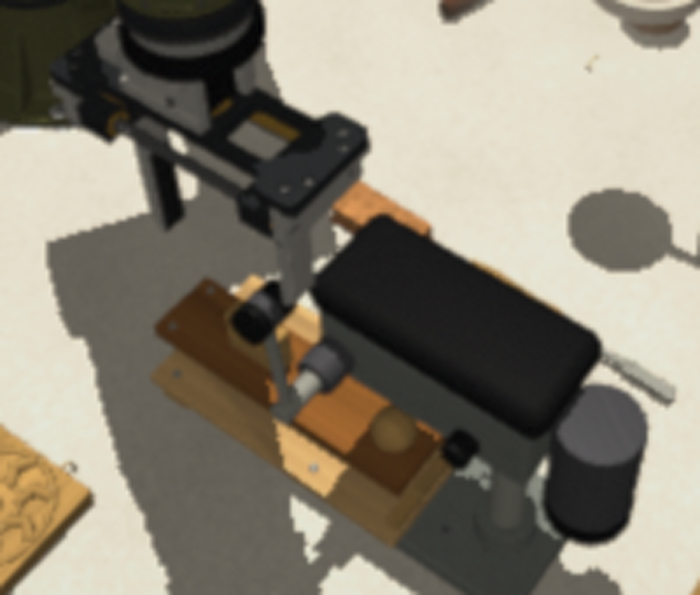

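The open fingers stand above the lever grip, which is at about (262,312); the far (+x) finger tip is at (285,300). Checking projections.

```bash
python3 - <<'E'
from h import *
for P in[(.609,-.310,.325),(.609,-.290,.325),(.609,-.330,.325),(.655,-.3276,.4),(.558,-.3276,.4)]:
    print(P,(proj('scene',[P])[0]-[130,160])*3.5)
E
```

```text
(0.609, -0.31, 0.325) [262.86983796 310.64517212]
(0.609, -0.29, 0.325) [282.18800261 290.79829826]
(0.609, -0.33, 0.325) [243.01666606 331.04169557]
(0.655, -0.3276, 0.4) [290.9578387  293.00846013]
(0.558, -0.3276, 0.4) [172.63644181 221.31245618]
```

Request:
play_rows(commands=[[0.001, 0.002, 0.0135, 0, 0, 0, -1], [0, 0, 0.0135, 0, 0, 0, -1], [0, 0, 0.0135, 0, 0, 0, -1], [0, 0, 0.0135, 0, 0, 0, -1], [0, 0, 0.0135, 0, 0, 0, -1], [0, 0, 0.0135, 0, 0, 0, -1], [0, 0, 0.0135, 0, 0, 0, -1], [0, 0, 0, 0, 0, 0, -1], [0, 0, 0, 0, 0, 0, 0.4], [0, 0, 0, 0, 0, 0, 1], [0, 0, 0, 0, 0, 0, 1], [0, 0, 0, 0, 0, 0, 1], [0, 0, 0, 0, 0, 0, 1], [0, 0, 0, 0, 0, 0, 1], [0, 0, 0, 0, 0, 0, 1], [0, 0, 0, 0, 0, 0, 1]], force=25)

```text
time_s: 4.08
ee_pos: [0.6073, -0.3257, 0.306]
eef_rot: [-3.142, -0.0, 1.57]
force: [-0.8, 0.5, -0.5]
grip_width: 0.0443
grip_force: 0.0
```

Request:
play_rows(commands=[[0, 0, 0, 0, 0, 0, 1], [0, 0, 0, 0, 0, 0, 1], [0, 0, 0, 0, 0, 0, 1], [0, 0, 0, 0, 0, 0, 1], [0, 0, 0, 0, 0, 0, 1], [0, 0, 0, 0, 0, 0, 1]])

```text
time_s: 4.58
ee_pos: [0.6071, -0.3258, 0.3059]
eef_rot: [-3.141, -0.0, 1.57]
force: [-3.0, 0.1, -0.3]
grip_width: 0.0272
grip_force: 25.0
```

```bash
python3 - <<'E'
import numpy as np
a=np.linspace(.09,.087+1.37,19)
print(np.round(np.c_[np.diff(-.11*np.sin(a)),-np.diff(.11*np.cos(a))],4).tolist())
E
```

```text
[[-0.0083, 0.0011], [-0.0082, 0.0017], [-0.008, 0.0023], [-0.0078, 0.0029], [-0.0076, 0.0035], [-0.0073, 0.0041], [-0.007, 0.0046], [-0.0066, 0.0051], [-0.0062, 0.0056], [-0.0057, 0.0061], [-0.0053, 0.0065], [-0.0048, 0.0069], [-0.0042, 0.0072], [-0.0037, 0.0075], [-0.0031, 0.0078], [-0.0025, 0.008], [-0.0019, 0.0081], [-0.0013, 0.0083]]
```

Request:
play_rows(commands=[[0, -0.0083, 0.0011, 0, 0, 0, 1], [0, -0.0082, 0.0017, 0, 0, 0, 1], [0, -0.008, 0.0023, 0, 0, 0, 1], [0, -0.0078, 0.0029, 0, 0, 0, 1], [0, -0.0076, 0.0035, 0, 0, 0, 1], [0, -0.0073, 0.0041, 0, 0, 0, 1], [0, -0.007, 0.0046, 0, 0, 0, 1], [0, -0.0066, 0.0051, 0, 0, 0, 1], [0, -0.0062, 0.0056, 0, 0, 0, 1]])

```text
time_s: 5.33
ee_pos: [0.5407, -0.3251, 0.2758]
eef_rot: [3.139, -0.0, 1.571]
force: [2.9, 4.6, 4.5]
grip_width: 0.027
grip_force: 25.0
```

Request:
play_rows(commands=[[0, -0.0057, 0.0061, 0, 0, 0, 1], [0, -0.0053, 0.0065, 0, 0, 0, 1], [0, -0.0048, 0.0069, 0, 0, 0, 1], [0, -0.0042, 0.0072, 0, 0, 0, 1], [0, -0.0037, 0.0075, 0, 0, 0, 1], [0, -0.0031, 0.0078, 0, 0, 0, 1], [0, -0.0025, 0.008, 0, 0, 0, 1], [0, -0.0019, 0.0081, 0, 0, 0, 1], [0, -0.0013, 0.0083, 0, 0, 0, 1], [0, 0, 0, 0, 0, 0, 1], [0, 0, 0, 0, 0, 0, 1], [0, 0, 0, 0, 0, 0, 1]])

```text
time_s: 6.33
ee_pos: [0.5077, -0.3249, 0.2094]
eef_rot: [-3.141, -0.001, 1.57]
force: [-5.2, 8.1, 8.4]
grip_width: 0.0272
grip_force: 25.0
```

```bash
python3 - <<'E'
from h import *
snap('scene','scene3.png',(130,160,330,330),3.5)
for P in[(.508,-.310,.2284),(.508,-.330,.2284),(.508,-.29,.2284)]: print((proj('scene',[P])[0]-[130,160])*3.5)
print(ctrl.get_obs()['moment'])
E
```

```text
[171.55604911 322.84908176]
[152.82086858 341.09444582]
[189.84194355 305.04125757]
[1.37890877 0.99106551 0.06266346]
```

View pics/scene3.png

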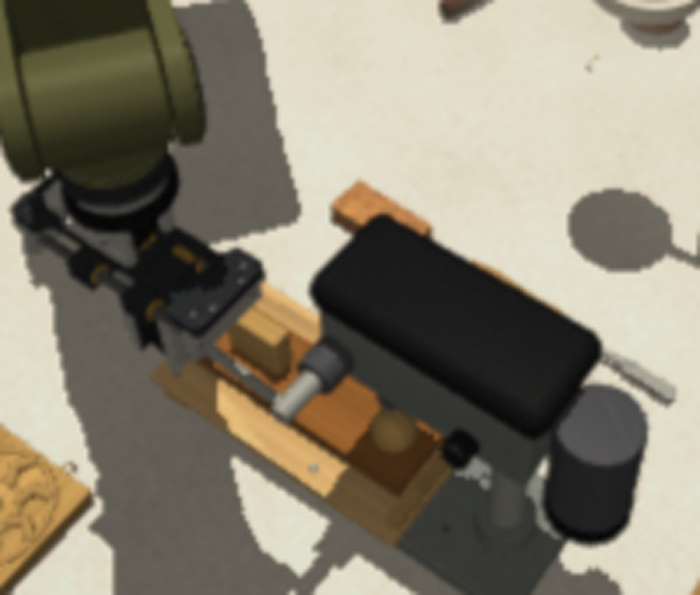

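The lever is down, nearly level, from (280,405) to the gripper; the chuck has come down on the ball at (395,425). I press slightly more to be sure of the stop.

Request:
play_rows(commands=[[0, 0, 0.0015, 0, 0, 0, 1], [0, 0, 0.0015, 0, 0, 0, 1], [0, 0, 0, 0, 0, 0, 1], [0, 0, 0, 0, 0, 0, 1], [0, 0, 0, 0, 0, 0, 1]])

```text
time_s: 6.8
ee_pos: [0.5074, -0.3249, 0.2064]
eef_rot: [-3.141, -0.001, 1.57]
force: [-8.3, 7.6, 8.2]
grip_width: 0.0273
grip_force: 25.0
```

Request:
play_rows(commands=[[0, 0, 0.0012, 0, 0, 0, 1], [0, 0, 0.0012, 0, 0, 0, 1], [0, 0, 0, 0, 0, 0, 1], [0, 0, 0, 0, 0, 0, 1], [0, 0, 0, 0, 0, 0, 1]])

```text
time_s: 7.22
ee_pos: [0.5074, -0.3249, 0.205]
eef_rot: [-3.141, -0.001, 1.57]
force: [-11.2, 9.4, 15.3]
grip_width: 0.0271
grip_force: 25.0
```

Request:
play_rows(commands=[[0, 0, -0.0027, 0, 0, 0, 1], [0, 0, -0.0027, 0, 0, 0, 1], [0, 0.0013, -0.0083, 0, 0, 0, 1], [0, 0.0019, -0.0081, 0, 0, 0, 1], [0, 0.0025, -0.008, 0, 0, 0, 1], [0, 0.0031, -0.0078, 0, 0, 0, 1], [0, 0.0037, -0.0075, 0, 0, 0, 1], [0, 0.0042, -0.0072, 0, 0, 0, 1], [0, 0.0048, -0.0069, 0, 0, 0, 1], [0, 0.0053, -0.0065, 0, 0, 0, 1], [0, 0.0057, -0.0061, 0, 0, 0, 1], [0, 0.0062, -0.0056, 0, 0, 0, 1], [0, 0.0066, -0.0051, 0, 0, 0, 1], [0, 0.007, -0.0046, 0, 0, 0, 1], [0, 0.0073, -0.0041, 0, 0, 0, 1], [0, 0.0076, -0.0035, 0, 0, 0, 1]])

```text
time_s: 8.55
ee_pos: [0.5758, -0.3254, 0.2985]
eef_rot: [3.14, 0.0, 1.57]
force: [1.7, 1.1, -0.5]
grip_width: 0.0268
grip_force: 25.0
```

Request:
play_rows(commands=[[0, 0.0078, -0.0029, 0, 0, 0, 1], [0, 0.008, -0.0023, 0, 0, 0, 1], [0, 0.0082, -0.0017, 0, 0, 0, 1], [0, 0.006, -0.0011, 0, 0, 0, 1], [0, 0.0023, 0, 0, 0, 0, 1], [0, 0, 0, 0, 0, 0, 1], [0, 0, 0, 0, 0, 0, 1], [0, 0, 0, 0, 0, 0, 1]])

```text
time_s: 9.22
ee_pos: [0.6071, -0.3258, 0.3059]
eef_rot: [-3.142, -0.0, 1.57]
force: [-1.3, -0.5, -0.6]
grip_width: 0.0275
grip_force: 25.0
```

Request:
play_rows(commands=[[0, 0, 0, 0, 0, 0, 0.6], [0, 0, 0, 0, 0, 0, 0.3], [0, 0, 0, 0, 0, 0, 0], [0, 0, 0, 0, 0, 0, -1], [0, 0, 0, 0, 0, 0, -1], [0, 0, 0, 0, 0, 0, -1], [0, 0, 0, 0, 0, 0, -1], [0, 0, 0, 0, 0, 0, -1], [0, 0, 0, 0, 0, 0, -1], [0, 0, -0.01, 0, 0, 0, -1], [0, 0, -0.02, 0, 0, 0, -1], [0, 0, -0.02, 0, 0, 0, -1], [0, 0, -0.02, 0, 0, 0, -1], [0, 0, -0.02, 0, 0, 0, -1], [0, 0, -0.01, 0, 0, 0, -1], [0, 0, 0, 0, 0, 0, -1]])

```text
time_s: 10.55
ee_pos: [0.6073, -0.3258, 0.4093]
eef_rot: [3.138, 0.002, 1.57]
force: [-0.9, -0.4, 0.3]
grip_width: 0.0938
grip_force: 0.0
```

Request:
play_rows(commands=[[0, 0, 0, 0, 0, 6.98, -1], [0, 0, 0, 0, 0, 6.98, -1], [0, 0, 0, 0, 0, 6.98, -1], [0, 0, 0, 0, 0, 6.98, -1], [0, 0, 0, 0, 0, 6.98, -1], [0, 0, 0, 0, 0, 6.98, -1], [0, 0, 0, 0, 0, 6.98, -1], [0, 0, 0, 0, 0, 6.98, -1], [0, 0, 0, 0, 0, 6.98, -1], [0, 0, 0, 0, 0, 6.98, -1], [0, 0, 0, 0, 0, 6.98, -1], [0, 0, 0, 0, 0, 6.98, -1], [0, 0, 0, 0, 0, 6.98, -1], [0, 0, 0, 0, 0, 0, -1]])

```text
time_s: 11.72
ee_pos: [0.6072, -0.3257, 0.4054]
eef_rot: [-3.141, 0.001, -0.02]
force: [-0.6, 0.0, 0.3]
grip_width: 0.0943
grip_force: 0.0
```

Request:
play_rows(commands=[[-0.0247, -0.0227, 0, 0, 0, 0, -1], [-0.0247, -0.0227, 0, 0, 0, 0, -1], [-0.0247, -0.0227, 0, 0, 0, 0, -1], [-0.0247, -0.0227, 0, 0, 0, 0, -1], [-0.0247, -0.0227, 0, 0, 0, 0, -1], [0, 0, 0.0306, 0, 0, 0, -1], [0, 0, 0.0306, 0, 0, 0, -1], [0, 0, 0.0306, 0, 0, 0, -1], [0, 0, 0.0306, 0, 0, 0, -1], [0, 0, 0.0306, 0, 0, 0, -1], [0, 0, 0.0306, 0, 0, 0, -1], [0, 0, 0.0306, 0, 0, 0, -1], [0, 0, 0.0306, 0, 0, 0, -1], [0, 0, 0, 0, 0, 0, -1], [0, 0, 0, 0, 0, 0, -1]])

```text
time_s: 12.97
ee_pos: [0.4876, -0.2128, 0.1611]
eef_rot: [-3.141, 0.002, -0.011]
force: [0.2, 0.0, -0.2]
grip_width: 0.0938
grip_force: 0.0
```

```bash
python3 - <<'E'
from h import *
snap('scene','scene4.png',(130,160,330,330),3.5)
o=ctrl.get_obs();print(o['ee_pos'],o['qpos'],o['force'])
for P in[(.486,-.2095,.1),(.456,-.2,.1),(.516,-.221,.1)]: print((proj('scene',[P])[0]-[130,160])*3.5)
E
```

```text
[ 0.48832706 -0.21317227  0.16269142] [-4.80349060e-01  3.00529544e-01  1.62320686e+00  8.26189040e-06
  1.21705729e+00  1.10191718e+00] [-0.04794114  0.56178126  1.18040779]
[253.39981964 318.71216739]
[234.7007526  295.39394474]
[271.17269054 344.35355012]
```

View pics/scene4.png

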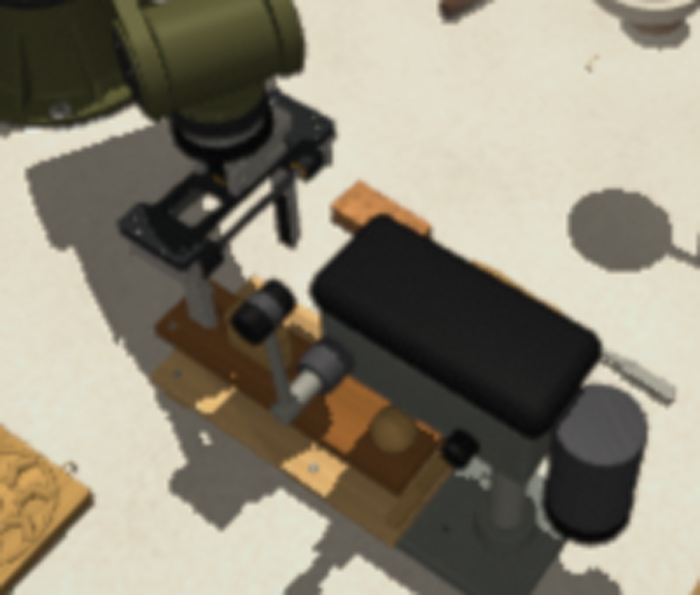

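Lever at rest near (262,310), ball seated at (392,428), and the open fingers straddle the grip block. Descending, slightly towards the ball side to reduce the tipping moment.

Request:
play_rows(commands=[[0.0075, -0.0015, 0.0125, 0, 0, 0, -1], [0.0075, -0.0015, 0.0125, 0, 0, 0, -1], [0, 0, 0.0125, 0, 0, 0, -1], [0, 0, 0.0125, 0, 0, 0, -1], [0, 0, 0.0125, 0, 0, 0, -1], [0, 0, 0.0125, 0, 0, 0, -1], [0, 0, 0.0125, 0, 0, 0, -1], [0, 0, 0.0125, 0, 0, 0, -1], [0, 0, 0, 0, 0, 0, -1], [0, 0, 0, 0, 0, 0, 0], [0, 0, 0, 0, 0, 0, 0.2], [0, 0, 0, 0, 0, 0, 0.3], [0, 0, 0, 0, 0, 0, 0.35], [0, 0, 0, 0, 0, 0, 0.4], [0, 0, 0, 0, 0, 0, 0.42], [0, 0, 0, 0, 0, 0, 0.44], [0, 0, 0, 0, 0, 0, 0.46]], force=5)

```text
time_s: 14.43
ee_pos: [0.5031, -0.2102, 0.0614]
eef_rot: [-3.142, -0.0, -0.014]
force: [0.3, -1.0, -0.4]
grip_width: 0.044
grip_force: 0.0
```

Request:
play_rows(commands=[[0, 0, 0, 0, 0, 0, 0.4], [0, 0, 0, 0, 0, 0, 0.44], [0, 0, 0, 0, 0, 0, 0.46], [0, 0, 0, 0, 0, 0, 0.48], [0, 0, 0, 0, 0, 0, 0.5], [0, 0, 0, 0, 0, 0, 0.52], [0, 0, 0, 0, 0, 0, 0.54], [0, 0, 0, 0, 0, 0, 0.56], [0, 0, 0, 0, 0, 0, 0.6], [0, 0, 0, 0, 0, 0, 0.8], [0, 0, 0, 0, 0, 0, 1], [0, 0, 0, 0, 0, 0, 1]])

```text
time_s: 15.43
ee_pos: [0.503, -0.2102, 0.0613]
eef_rot: [-3.142, 0.0, -0.014]
force: [0.1, 2.3, 0.2]
grip_width: 0.0223
grip_force: 5.0
```

Request:
play_rows(commands=[[0, 0, 0, 0, 0, 0, 1], [0, 0, 0, 0, 0, 0, 1], [0, 0, 0, 0, 0, 0, 1], [0, 0, 0, 0, 0, 0, 1]], force=60)

```text
time_s: 15.77
ee_pos: [0.503, -0.2102, 0.0613]
eef_rot: [-3.142, 0.0, -0.014]
force: [0.5, 1.6, 0.5]
grip_width: 0.022
grip_force: 60.0
```

Request:
play_rows(commands=[[0, 0, -0.0004, 0, 0, 0, 1], [0, 0, -0.0008, 0, 0, 0, 1], [0, 0, -0.0012, 0, 0, 0, 1], [0, 0, -0.0014, 0, 0, 0, 1], [0, 0, -0.0014, 0, 0, 0, 1], [0, 0, -0.0014, 0, 0, 0, 1], [0, 0, -0.0014, 0, 0, 0, 1], [0, 0, -0.0012, 0, 0, 0, 1], [0, 0, -0.0008, 0, 0, 0, 1], [0, 0, -0.0004, 0, 0, 0, 1], [0, 0, 0, 0, 0, 0, 1], [0, 0, 0, 0, 0, 0, 1]])

```text
time_s: 16.77
ee_pos: [0.503, -0.2102, 0.0717]
eef_rot: [-3.142, 0.0, -0.014]
force: [0.2, 0.3, -2.1]
grip_width: 0.0219
grip_force: 60.0
```

```bash
python3 - <<'E'
from h import *
o=ctrl.get_obs();print(o['ee_pos'],o['force'],o['moment'])
snap('scene','scene5.png',(180,230,310,330),6)
E
```

```text
[ 0.50301265 -0.21020751  0.07171692] [ 0.15786251  0.2714659  -2.10167018] [0.0924207  0.07542319 0.01581454]
```

View pics/scene5.png

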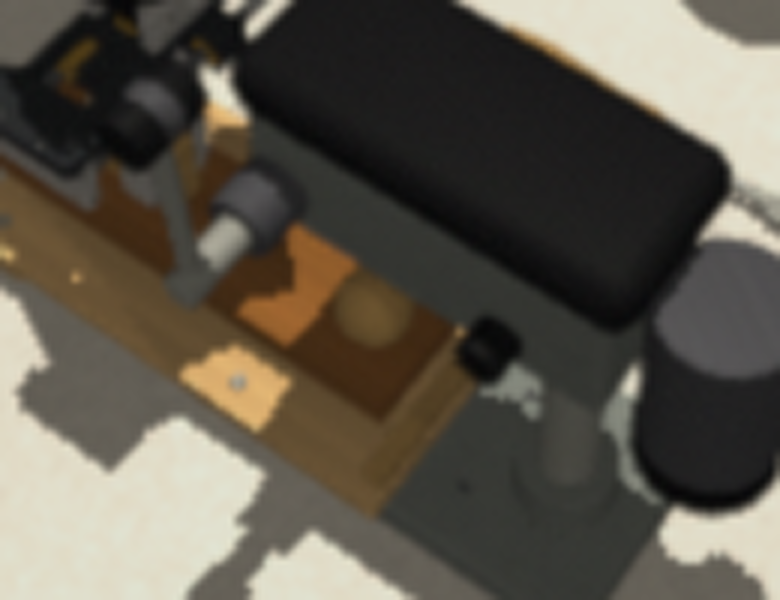

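The jig is lifted, level, with the ball still in its hole at (372,310). Sliding out sideways to +y with gentle ramps.

Request:
play_rows(commands=[[-0.001, -0.002, 0, 0, 0, 0, 1], [-0.002, -0.004, 0, 0, 0, 0, 1], [-0.002, -0.006, 0, 0, 0, 0, 1], [-0.002, -0.008, 0, 0, 0, 0, 1], [-0.002, -0.01, 0, 0, 0, 0, 1], [-0.002, -0.012, 0, 0, 0, 0, 1], [-0.002, -0.012, 0, 0, 0, 0, 1], [-0.002, -0.012, 0, 0, 0, 0, 1], [-0.002, -0.012, 0, 0, 0, 0, 1], [-0.002, -0.012, 0, 0, 0, 0, 1], [-0.002, -0.01, 0, 0, 0, 0, 1], [-0.002, -0.008, 0, 0, 0, 0, 1], [-0.002, -0.006, 0, 0, 0, 0, 1], [-0.002, -0.004, 0, 0, 0, 0, 1], [-0.001, -0.002, 0, 0, 0, 0, 1], [0, 0, 0, 0, 0, 0, 1]])

```text
time_s: 18.15
ee_pos: [0.4766, -0.0897, 0.0718]
eef_rot: [3.142, -0.0, -0.014]
force: [-0.2, 0.2, -1.9]
grip_width: 0.0214
grip_force: 60.0
```

Request:
play_rows(commands=[[0, 0, -0.002, 0, 0, 0, 1], [0, 0, -0.004, 0, 0, 0, 1], [0, 0, -0.006, 0, 0, 0, 1], [0, 0, -0.008, 0, 0, 0, 1], [0, 0, -0.01, 0, 0, 0, 1], [0, 0, -0.012, 0, 0, 0, 1], [0, 0, -0.012, 0, 0, 0, 1], [0, 0, -0.012, 0, 0, 0, 1], [0, 0, -0.012, 0, 0, 0, 1], [0, 0, -0.012, 0, 0, 0, 1], [0, 0, -0.01, 0, 0, 0, 1], [0, 0, -0.008, 0, 0, 0, 1], [0, 0, -0.006, 0, 0, 0, 1], [0, 0, -0.004, 0, 0, 0, 1], [0, 0, -0.002, 0, 0, 0, 1], [0, 0, 0, 0, 0, 0, 1]])

```text
time_s: 19.48
ee_pos: [0.4767, -0.0898, 0.1919]
eef_rot: [3.142, -0.0, -0.014]
force: [0.2, -0.1, -3.4]
grip_width: 0.0216
grip_force: 60.0
```

```bash
python3 - <<'E'
from h import *
snap('top','top5.png',(190,95,370,235),4.25)
print(ctrl.get_obs()['ee_pos'])
E
```

```text
[ 0.47659365 -0.08982895  0.19152483]
```

View pics/top5.png

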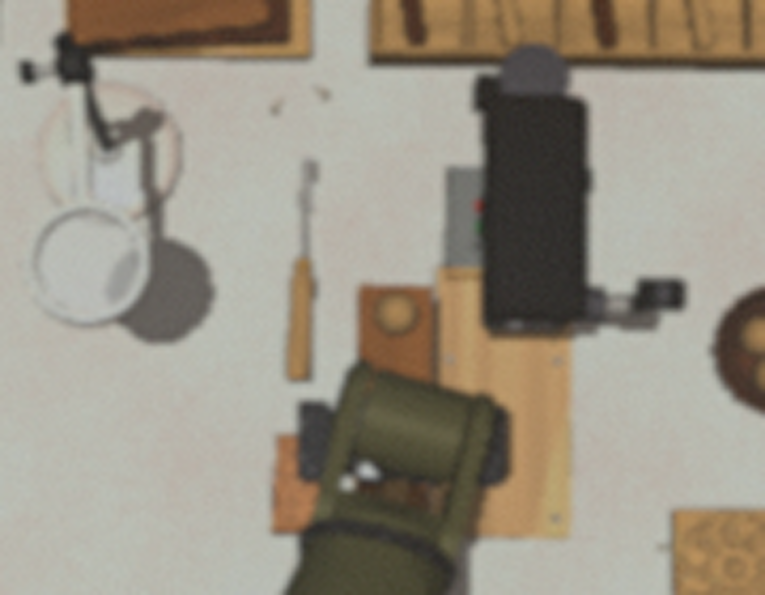

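The jig is out, with the ball at (397,313) seated; the lens is at (91,264).

```bash
python3 - <<'E'
from m import *
print(atz('top',T(397,313),.198),atz('top',T(430,470),.27),atz('top',T(430,402),.29),atz('top',T(91,264),.30))
E
```

```text
[ 0.61035518 -0.0921134   0.198     ] [ 0.45910017 -0.11819543  0.27      ] [ 0.51668423 -0.1163726   0.29      ] [0.63238023 0.18013109 0.3       ]
```

Request:
play_rows(commands=[[0.0008, -0.002, 0, 0, 0, 0, 1], [0.0008, -0.004, 0, 0, 0, 0, 1], [0.0008, -0.006, 0, 0, 0, 0, 1], [0.0008, -0.008, 0, 0, 0, 0, 1], [0.0008, -0.01, 0, 0, 0, 0, 1], [0.0008, -0.012, 0, 0, 0, 0, 1], [0.0008, -0.014, 0, 0, 0, 0, 1], [0.0008, -0.016, 0, 0, 0, 0, 1], [0.0008, -0.0183, 0, 0, 0, 0, 1], [0.0008, -0.0183, 0, 0, 0, 0, 1], [0.0008, -0.0183, 0, 0, 0, 0, 1], [0.0008, -0.0183, 0, 0, 0, 0, 1], [0.0008, -0.0183, 0, 0, 0, 0, 1], [0.0008, -0.0183, 0, 0, 0, 0, 1], [0.0008, -0.0183, 0, 0, 0, 0, 1]])

```text
time_s: 20.78
ee_pos: [0.4911, 0.1121, 0.1918]
eef_rot: [-3.141, 0.0, -0.013]
force: [-0.2, -0.5, -2.0]
grip_width: 0.0215
grip_force: 60.0
```

Request:
play_rows(commands=[[0.0008, -0.016, 0, 0, 0, 0, 1], [0.0008, -0.014, 0, 0, 0, 0, 1], [0.0008, -0.012, 0, 0, 0, 0, 1], [0.0008, -0.01, 0, 0, 0, 0, 1], [0.0008, -0.008, 0, 0, 0, 0, 1], [0.0008, -0.006, 0, 0, 0, 0, 1], [0.0008, -0.004, 0, 0, 0, 0, 1], [0.0008, -0.002, 0, 0, 0, 0, 1], [0, 0, 0, 0, 0, 0, 1], [0, 0, 0, 0, 0, 0, 1], [0, 0, 0, 0, 0, 0, 1], [0, 0, 0, 0, 0, 0, 1], [0, 0, 0, 0, 0, 0, 1], [0, 0, 0, 0, 0, 0, 1]])

```text
time_s: 21.95
ee_pos: [0.4988, 0.1818, 0.1918]
eef_rot: [3.142, -0.0, -0.014]
force: [0.6, -0.5, -2.7]
grip_width: 0.022
grip_force: 60.0
```

```bash
python3 - <<'E'
from h import *
a=ctrl.camera('scene')[110:300,230:400]; b=ctrl.camera('top')[95:235,160:330]
a=cv2.resize(a,(400,447)); b=cv2.resize(b,(400,329)); b=cv2.copyMakeBorder(b,0,118,0,0,cv2.BORDER_CONSTANT)
cv2.imwrite('pics/end.png',np.hstack([a,b]))
o=ctrl.get_obs();print(o['ee_pos'],o['eef_rot'],o['force'],o['joint_vel'])
E
```

```text
[0.49881231 0.18191498 0.19176698] [-3.14157520e+00  1.47567536e-05 -1.37912082e-02] [-1.06229123 -0.14511932 -2.77062468] [ 0.0010311   0.00083433 -0.00015308  0.0014513  -0.00085357 -0.00020907]
```

View pics/end.png

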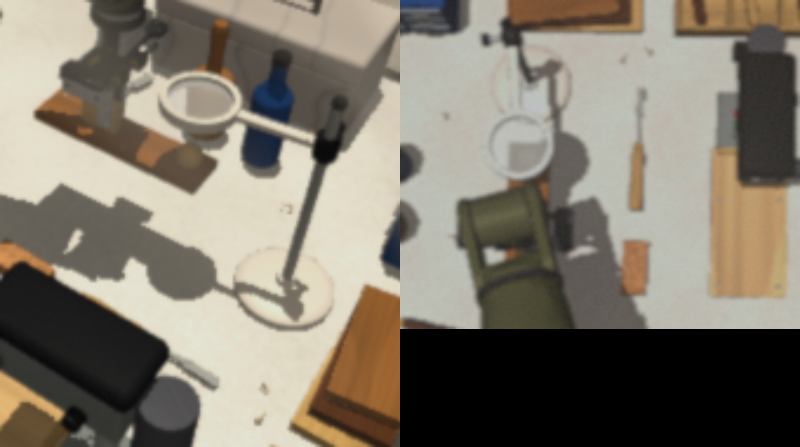

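The left half shows the jig level under the lens with the ball at (188,155) still seated. The right half shows the lens directly above the jig's end, and nothing else disturbed.

```bash
python3 - <<'E'
from h import *
p=atz('scene',(309.9,175.9),.198); print(p)
if np.hypot(*(p[:2]-[.633,.181]))<.02: print(ctrl.hand_in())
E
```

```text
[0.63249571 0.18042272 0.198     ]
the job is handed in; nothing more can be done
None
```

I marked the ball, eased the lever back to rest, and handed the job in with the jig held level and still under the magnifier. The ball is in its hole, within about 1 mm of the lens axis and roughly 10 cm below the lens by camera measurement; the station gave no verdict.

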